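Stand up the desiccant bottle and set its breather cap

TASK

The square desiccant bottle has fallen over: stand it upright on the bench without dropping it. Then screw its knurled cap clockwise until it is fully home, back it off a quarter turn so that the bottle can breathe, and finish still gripping the cap there, with the bottle standing on the bench. Leave the other things on the bench where they are.

Things in the scene. Friction and masses are not known exactly. Their poses are not given: they have to be found in the camera images.
- bottle: Squat square white bottle, 0.35 to 0.6 kg, fallen on a flat side, its round grey cap pointing roughly to the robot's left. Body 60 x 60 mm, 66 mm long, then a sloping shoulder, a 38 mm neck and, from 76 mm, the cap. Origin: centre of the underside (30 mm up while it lies); z runs to the cap, x and y square to the sides; centre of mass at 38 mm. Standing loose, it resists about 0.1 N m of twist.
- cap_top (a point): Centre of the cap's top face: round knurled grey cap, 44 mm in diameter, 30 mm tall, on the bottle's axis, with a raised bar from the centre of its top to the rim. z points out of the cap, away from the bottle. Fully home it is 106 mm from the bottle's underside; the cap's lower edge is then 10 mm above the 60 mm square body.
- cap (a joint): How far the cap is unscrewed, in rad: 0 is fully home on a hard stop; grows as the cap turns anticlockwise seen from its top; a quarter turn is 1.571. Starts a third to just over half a turn open, stops at 5.0, stays where it is left. The thread drags with 0.022 N m and moves the cap 3 mm along its axis per turn (towards the bottle as it is screwed on).
- spool: Bystander, to be left alone: steel spool, 54 mm wide, 42 mm tall, upright. Origin: centre of its underside.
- jar: Bystander, to be left alone: round jar, 54 mm wide, 85 mm tall, upright. Origin: centre of its underside.
- driver: Bystander, to be left alone: screwdriver, 160 mm long, lying. Origin: on its axis, underside.
- spanner: Bystander, to be left alone: spanner, 130 mm long, lying. Origin: on its axis, underside.
- tip_pot: Bystander, to be left alone: open dark steel pot, 70 mm wide, 45 mm tall. Origin: centre of its underside.
- board: Bystander, to be left alone: green circuit board 130 x 170 mm with parts up to 22 mm high. Origin: centre of its underside.
- parts_tray: Bystander, to be left alone: grey divided tray, 100 x 140 x 30 mm. Origin: centre of its underside.
Mind the look-alikes: they are no part of the job. Leave any pink or red look-alike of the bottle alone.

How it is judged:
On the way, in this order (a step that is already met when the one before it is completed fails the run):
1. the bottle stands upright on the bench, at rest (angle between bottle's own z axis and vertical below 0.12 rad and height (world z) of cap_top above 0.1 m and height (world z) of bottle below 0.008 m and linear speed of bottle below 0.03 m/s), for 0.2 s.
2. the cap is screwed fully home on the upright bottle (value of joint cap below 0.12 rad and angle between bottle's own z axis and vertical below 0.2 rad), for 0.05 s.
At the end, for the whole second after the job is handed in: After it was screwed fully home (within 0.12 rad) on the standing bottle, the cap is a quarter turn open (1.22 to 1.92 rad) and still gripped by the fingers (more than 3 N); the bottle stands upright (within 0.12 rad), its underside within 8 mm of the bench, at rest (all of step 1 and value of joint cap between 1.22 and 1.92 rad and contact force between the fingers and cap above 3 N); the arm keeps its last pose, push and grip.
It fails at once if the bottle is dropped or thrown (faster than 0.9 m/s) (linear speed of bottle above 0.9 m/s).
It fails at once if another thing on the bench is moved by more than 30 mm (distance of any of spool, jar, driver, spanner, tip_pot, board, parts_tray from where it was at the start of the episode above 0.03 m).
It also fails if it takes over 72 s, if anything falls off the work surface, if the arm or the gripper's body presses on something with over 40 N, if the wrist force passes 120 N, or if a joint passes its speed limit or range.

ROBOT

A 6-joint arm with a two-finger parallel gripper is mounted at the origin on the work surface. World frame = base frame: x ahead of the robot, y to its left, z up, the work surface at z = 0. Lengths are in m, angles in rad, forces in N, time in s.
With the tool pointing down it reaches from about 0.35 to 0.975 m from the base axis. Payload 4.9 kg.
Tool frame: the origin (TCP) lies midway between the tips of the shut fingers; the grasp point (between the pads) lies 19 mm behind it; z points along the fingers, y is the line along which they close (so a half turn about z gives the same grasp; the last joint's range is limited). The gripper opens to 85 mm and grips with 20 to 120 N. Pads are 22 mm wide; open, the fingers measure 114 mm over their backs; the gripper's body (76 mm by 85 mm) begins 54 mm behind the grasp point. The pads swing forward as they close: fully open they stand 13 mm farther back than shut.
Start: joints at [-1.364, 0.053, 1.613, -0, 1.476, -0.119], TCP at [0.2, -0.592, 0.231] pointing down, gripper open.
Joint ranges: [-3.01, 3.01], [-1.01, 2.22], [0.06, 2.58], [-1.02, 4.17], [0.09, 2.62], [-3.14, 3.14]. Speed limits (rad/s): [2.57, 2.57, 3.14, 3.14, 3.14, 3.14].

INTERFACE

Orientations are given as a unit quaternion [w, x, y, z].
In Python, from plant import state, grab_frame, camera_info, job_done, spot_in, masks_of, pinpoint gives the robot as it stands.
- The arm moves only by the shell command python3 -m handwheel 'ROWS' [OPENING]. ROWS is JSON, a list that holds one entry, the list of rows, each a list of 6 numbers: the shift along the world's x, y, z in m, then the turn, a rotation vector about the world's x, y, z in degrees. In form: [[[tx, ty, tz, ax, ay, az], ...]]. A call has 1 to 20 rows; each row shifts and turns the commanded pose from where the row before left it; what a row does not reach is not made up. A row lasts 1/12 s, in which the tool goes at most 41.7 mm and 7.16 degrees, less where a joint would pass 70% of its speed; a pose out of reach is approached as far as the arm can. A call is refused whole if a number of a shift passes 0.0417 or a number of a turn 7.16, either way. A call with a gripper value outside its range is refused whole. OPENING is the opening, from 0 (shut) to 1 (fully open), set as the call begins (- or left out, the last holds). The fingers move at their own pace and stop on an object; the grip force is fixed at half the most. Time passes only in rows, so rows that do not move let the fingers close. It gives the time, the measured TCP pose, the force, the opening and the grip force at its end, in the units of the state.
- state(): the state, without advancing time (a new reading comes with each control period).
- grab_frame(name): name is "scene" or "top" or "wrist"; returns (picture, depth): 400x640x3 uint8, blue, green, red; 400x640 float32, m along the optical axis (not along the pixel's ray), 0 where there is no reading.
- camera_info(name): a dict with "fx", "fy", "cx", "cy" (pixels), "distortion" ([k1, k2, p1, p2, k3] as OpenCV has them; the pictures are not rectified), "T" (4x4, takes a point from camera to world coordinates). Camera axes: x right, y up, looking along -z (the intrinsics and any distortion apply to the point x, -y, -z); pixel columns grow to the right and rows downward; lengths in m; the calibration is good to about 2 mm. A picture is of the moment at which its call begins: read the wrist's pose just before it. camera_info takes no time and is no camera call; for the wrist camera it gives the pose at the moment of the call.
- job_done(): hands the job in; it is judged then, once.
Trained networks look in the newest picture that a camera, given by its name, has taken for a name from the list of things; names that differ only in an ending like _2 or _b are one class to them, and where a whole thing is asked for, a point or a joint stands for the part that bears it (a point fixed in the world has none). Each returns a list of dicts, best first, with "conf" (0 to 1); they miss things now and then, are a little off and sometimes report something else, mostly with a low value. They report only what shows in the picture. A call takes as long as a camera call. They do not tell look-alikes from the thing itself.
- spot_in(camera, thing): "box" ([left, top, width, height] in pixels, round what is visible of it).
- masks_of(camera, thing): "region" (400x640 bool, what is visible of it) and "box" ([left, top, width, height] in pixels, round what is visible of it).
- pinpoint(camera, thing): "position" ([column, row] in pixels: a listed point, or the origin of a listed thing).
The state is a dict: "time": time; "joint_pos": joint angles; "joint_vel": joint speeds; "joint_efforts": joint torques, N m; "tool_pos": TCP position; "tool_rot": TCP orientation; "contact_force": force on the tool from outside, world axes, zero at the start; "ft_torque": the same for the moment, N m; "gripper_width": opening from 0.0 (shut) to 1.0 (fully open); "grasp_force": force on a finger pad.
Only numpy, scipy, OpenCV 4.12 (cv2) and the standard library are available. Lean on these libraries where they do the work, as an engineer would, in place of code of your own. Each camera call takes 0.05 s, during which the arm holds its last target. There are 200 camera calls.

## Working session

There is one attempt and no reset: what is moved stays moved. The work goes in short steps, Python scripts to look and compute and a shell command to move; the robot and the scene stay as the last step left them, time stands still between calls to the robot, and variables do not carry over. Pictures are saved under pics/ and viewed, at most 10 in all, crops included, and the job is handed in when it is done.

```bash
mkdir -p pics; ls; cat > h.py <<'E'
import numpy as np, cv2
from plant import *
def world(cam,u,v,d,ci=None):
    c=ci or camera_info(cam)
    K=np.array([[c['fx'],0,c['cx']],[0,c['fy'],c['cy']],[0,0,1]])
    p=cv2.undistortPoints(np.array([[[u,v]]],float).reshape(-1,1,2),K,np.array(c['distortion'],float))[0,0]
    P=np.array([p[0]*d,-p[1]*d,-d,1]); return (c['T']@P)[:3]
def cloud(cam,depth,mask):
    c=camera_info(cam); K=np.array([[c['fx'],0,c['cx']],[0,c['fy'],c['cy']],[0,0,1]])
    v,u=np.nonzero(mask&(depth>0)); d=depth[v,u]
    p=cv2.undistortPoints(np.stack([u,v],1).astype(float).reshape(-1,1,2),K,np.array(c['distortion'],float))[:,0]
    P=np.stack([p[:,0]*d,-p[:,1]*d,-d,np.ones(len(d))],1); return (P@c['T'].T)[:,:3]
E
python3 - <<'E'
from h import *
s=state(); print(s)
for cam in ('top','scene'):
    im,dp=grab_frame(cam); cv2.imwrite(f'pics/{cam}0.png',im)
    for t in ('bottle','cap_top'):
        for m in masks_of(cam,t):
            P=cloud(cam,dp,m['region']); print(cam,t,m['conf'],m['box'],P.min(0).round(3),P.max(0).round(3),np.median(P,0).round(3))
        print([(r['conf'],r['position']) for r in pinpoint(cam,t)])
E
```

```text
pics
{'time': 0.0, 'joint_pos': array([-1.36402601e+00,  5.33512525e-02,  1.61429645e+00,  9.91247745e-06,
        1.47598523e+00, -1.18996246e-01]), 'joint_vel': array([ 0.00022068, -0.00049777,  0.00086105, -0.00076246,  0.00026461,
       -0.0009218 ]), 'joint_efforts': array([ 1.56382477e-03, -3.93680656e+01, -3.70173240e+01, -1.27363428e-04,
        7.14629365e-03, -1.22418694e-06]), 'tool_pos': array([ 0.19989909, -0.59151602,  0.23006503]), 'tool_rot': array([-1.01937096e-03,  9.86763385e-01,  1.62163443e-01, -3.98276616e-05]), 'contact_force': array([-1.10205361, -0.0012367 , -0.57556609]), 'ft_torque': array([ 0.0221928 , -0.01848369,  0.02969077]), 'grasp_force': 0.0, 'gripper_width': 0.9991422171657603}
top bottle 0.93 [288.3, 186.0, 27.1, 42.9] [ 0.502  0.084 -0.002] [0.617 0.166 0.066] [0.551 0.126 0.059]
top bottle 0.89 [402.2, 255.4, 28.5, 40.6] [ 0.304 -0.246 -0.003] [ 0.42  -0.166  0.065] [ 0.373 -0.191  0.057]
top bottle 0.62 [349.1, 223.9, 39.5, 30.9] [ 0.432 -0.119 -0.003] [ 0.506 -0.008  0.067] [ 0.466 -0.067  0.059]
top bottle 0.59 [367.5, 165.7, 41.3, 34.3] [ 0
[... 1141 characters left out ...]
 -0.069  0.053]
scene bottle 0.56 [237.7, 140.0, 22.6, 30.3] [ 0.272 -0.251 -0.003] [ 0.424 -0.166  0.067] [ 0.392 -0.192  0.051]
[(0.86, [271.6, 209.2]), (0.76, [313.8, 172.4]), (0.65, [245.2, 162.3]), (0.64, [330.3, 195.1]), (0.57, [266.7, 181.1])]
scene cap_top 0.53 [329.2, 209.0, 15.6, 19.0] [ 0.562  0.115 -0.002] [0.615 0.161 0.056] [0.602 0.137 0.042]
scene cap_top 0.52 [334.9, 156.2, 8.4, 14.8] [0.341 0.095 0.001] [0.4   0.135 0.056] [0.382 0.118 0.048]
scene cap_top 0.42 [242.3, 211.9, 13.2, 22.1] [ 0.631 -0.174 -0.001] [ 0.675 -0.123  0.057] [ 0.657 -0.142  0.047]
[(0.68, [246.2, 222.5]), (0.57, [257.4, 138.4]), (0.53, [335.4, 219.1]), (0.52, [299.0, 178.1]), (0.52, [194.2, 235.0])]
```

```bash
python3 - <<'E'
import cv2
im=cv2.imread('pics/top0.png')[120:320,220:480]
cv2.imwrite('pics/top0c.png',cv2.resize(im,None,fx=3,fy=3,interpolation=cv2.INTER_CUBIC))
E
```

```text
(no output)
```

View pics/top0c.png

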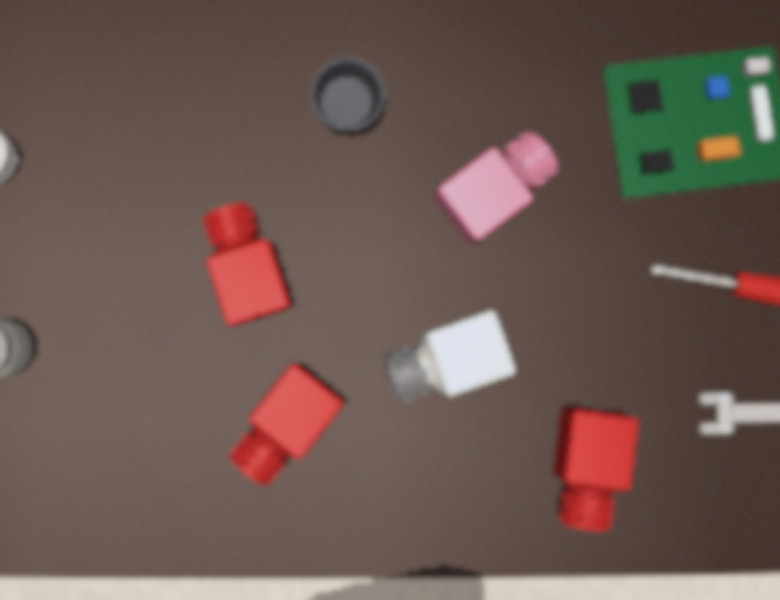

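View pics/top0.png

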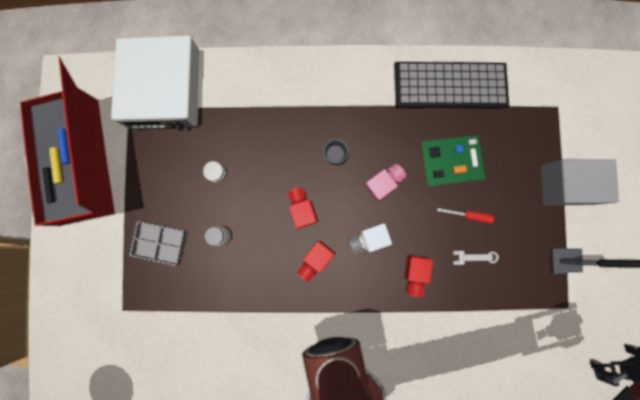

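The top view shows one white bottle with a grey cap at about (376,237), its cap towards (355,244). The red and pink ones are look-alikes. Next I'll get the white bottle's pose.

```bash
cat >> h.py <<'E'
def pose(cam,near):
    im,dp=grab_frame(cam); best=None
    for m in masks_of(cam,'bottle'):
        P=cloud(cam,dp,m['region']&(dp>0)); c=np.median(P,0)
        if np.hypot(*(c[:2]-near))<0.05: best=(m,P); break
    m,P=best; v,u=np.nonzero(m['region']); 
    return im,dp,m,P
E
python3 - <<'E'
from h import *
im,dp,m,P=pose('top',np.array([.466,-.067]))
B=P[P[:,2]>.057]; r=cv2.minAreaRect(B[:,:2].astype(np.float32)); print('top face',r, B[:,2].mean())
A=P[P[:,2]>.02]; 
for a in (90,95,100,105,110,115,120):
    t=np.deg2rad(a);d=np.array([np.cos(t),np.sin(t)]);n=np.array([-d[1],d[0]])
    q=A[:,:2]@d; w=A[:,:2]@n; print(a,np.percentile(q,[1,99]).round(3),np.percentile(w,[1,99]).round(3),np.ptp(np.percentile(w,[2,98])).round(4))
for p in ('top',): print(camera_info(p)['T'].round(3))
E
```

```text
top face ((0.47136592864990234, -0.07916674017906189), (0.059556011110544205, 0.06786148250102997), 18.034605026245117) 0.06013321875068451
90 [-0.113 -0.011] [-0.506 -0.437] 0.0649
95 [-0.153 -0.051] [-0.496 -0.431] 0.0617
100 [-0.192 -0.091] [-0.482 -0.421] 0.0585
105 [-0.231 -0.13 ] [-0.465 -0.406] 0.0567
110 [-0.269 -0.167] [-0.446 -0.387] 0.0566
115 [-0.305 -0.203] [-0.425 -0.365] 0.0571
120 [-0.339 -0.237] [-0.401 -0.339] 0.0595
[[-0.004  0.997 -0.079  0.492]
 [-1.    -0.005 -0.017  0.067]
 [-0.017  0.079  0.997  1.123]
 [ 0.     0.     0.     1.   ]]
```

```bash
python3 -m handwheel '[[[0.0179,0.0349,0,0,0,5.95],[0.0179,0.0349,0,0,0,5.95],[0.0179,0.0349,0,0,0,5.95],[0.0179,0.0349,0,0,0,5.95],[0.0179,0.0349,0,0,0,5.95],[0.0179,0.0349,0,0,0,5.95],[0.0179,0.0349,0,0,0,5.95],[0.0179,0.0349,0,0,0,5.95],[0.0179,0.0349,0,0,0,5.95],[0.0179,0.0349,0,0,0,5.95],[0.0179,0.0349,0,0,0,5.95],[0.0179,0.0349,0,0,0,5.95],[0.0179,0.0349,0,0,0,5.95],[0.0179,0.0349,0,0,0,5.95],[0.0179,0.0349,0,0,0,5.95],[0,0,0,0,0,0],[0,0,0,0,0,0]]]' 1
cat >> h.py <<'E'
from scipy.spatial.transform import Rotation as R
def tool():
    s=state(); q=s['tool_rot']; return s,R.from_quat([q[1],q[2],q[3],q[0]]),s['tool_pos']
def show():
    s,r,p=tool(); M=r.as_matrix()
    print('t',round(s['time'],2),'p',p.round(4),'z',M[:,2].round(3),'y',M[:,1].round(3),'j',s['joint_pos'].round(2),'F',s['contact_force'].round(1),'T',s['ft_torque'].round(2),'w',round(s['gripper_width'],3),'g',round(s['grasp_force'],1))
E
python3 - <<'E'
from h import *
show()
im,dp,m,P=pose('wrist',np.array([.466,-.067])); cv2.imwrite('pics/w1.png',im)
B=P[(P[:,2]>.056)&(P[:,2]<.066)]; r=cv2.minAreaRect(B[:,:2].astype(np.float32)); print('top face',m['conf'],r, B[:,2].mean(),P.min(0),P.max(0))
E
```

```text
time: 2.02
tool_pos: [0.469, -0.0668, 0.2314]
tool_rot: [0.0, 0.587, 0.81, -0.0]
contact_force: [0.4, -0.3, 0.0]
gripper_width: 1.006
grasp_force: 0.0
t 2.02 p [ 0.469  -0.0668  0.2314] z [-0. -0. -1.] y [ 0.95   0.311 -0.   ] j [-0.3  -0.32  1.95 -0.    1.51 -0.62] F [ 0.4 -0.3  0. ] T [0.01 0.03 0.04] w 1.006 g 0.0
top face 0.94 ((0.4715227484703064, -0.08329027146100998), (0.05821238085627556, 0.06484302878379822), 17.72655487060547) 0.05948118735702733 [ 0.42938769 -0.12050623 -0.00045236] [ 0.50716296 -0.00845852  0.06207448]
```

View pics/w1.png

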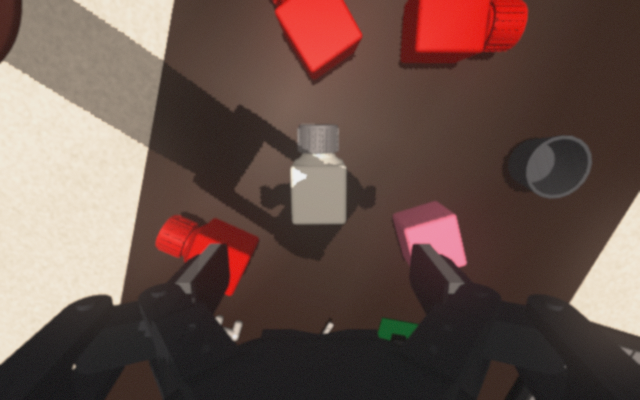

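The wrist view shows the white bottle at (318,195) with its cap at (318,138). It lines up with the gripper, and the red look-alike is clear of the fingers. I'll tilt 20° towards the cap side and check the reach before going down.

```bash
python3 -m handwheel '[[[-0.0041,0.0101,-0.0323,-6.34,-2.06,0],[-0.0041,0.0101,-0.0323,-6.34,-2.06,0],[-0.0041,0.0101,-0.0323,-6.34,-2.06,0],[0,0,0,0,0,0],[0,0,0,0,0,0]]]' 1
python3 -c "
from h import *
show()"
```

```text
time: 2.53
tool_pos: [0.4524, -0.0378, 0.1299]
tool_rot: [0.137, 0.579, 0.797, -0.104]
contact_force: [-0.0, 0.1, 0.9]
gripper_width: 1.002
grasp_force: 0.0
t 2.53 p [ 0.4524 -0.0378  0.1299] z [ 0.098 -0.324 -0.941] y [ 0.951  0.309 -0.007] j [-0.05 -0.34  2.17 -0.35  1.22 -0.26] F [-0.   0.1  0.9] T [ 0.09 -0.01  0.  ] w 1.002 g 0.0
```

```bash
python3 -m handwheel '[[[0.0026,-0.0058,-0.0168,0,0,0],[0.0026,-0.0058,-0.0168,0,0,0],[0.0026,-0.0058,-0.0168,0,0,0],[0.0026,-0.0058,-0.0168,0,0,0],[0.0026,-0.0058,-0.0168,0,0,0],[0.0026,-0.0058,-0.0168,0,0,0],[0.0026,-0.0058,-0.0168,0,0,0],[0,0,0,0,0,0],[0,0,0,0,0,0],[0,0,0,0,0,0]]]' 1
python3 -c "
from h import *
show()"
```

```text
time: 3.37
tool_pos: [0.4763, -0.0803, 0.0192]
tool_rot: [0.142, 0.581, 0.795, -0.101]
contact_force: [-0.2, 0.6, 0.8]
gripper_width: 1.001
grasp_force: 0.0
t 3.37 p [ 0.4763 -0.0803  0.0192] z [ 0.108 -0.326 -0.939] y [0.952 0.306 0.004] j [-0.14 -0.11  2.19 -0.39  0.94 -0.24] F [-0.2  0.6  0.8] T [0.16 0.04 0.01] w 1.001 g 0.0
```

```bash
python3 -m handwheel '[[[-0.005,0.001,-0.006,0,0,0],[0,0,0,0,0,0],[0,0,0,0,0,0]]]' 1
python3 -c "
from h import *
show()"
```

```text
time: 3.62
tool_pos: [0.4692, -0.0777, 0.0111]
tool_rot: [0.141, 0.579, 0.796, -0.102]
contact_force: [0.6, 0.2, -0.5]
gripper_width: 1.001
grasp_force: 0.0
t 3.62 p [ 0.4692 -0.0777  0.0111] z [ 0.106 -0.325 -0.94 ] y [0.951 0.308 0.001] j [-0.14 -0.11  2.2  -0.39  0.93 -0.23] F [ 0.6  0.2 -0.5] T [0.12 0.01 0.04] w 1.001 g 0.0
```

```bash
python3 -m handwheel '[[[0,0,0,0,0,0],[0,0,0,0,0,0],[0,0,0,0,0,0],[0,0,0,0,0,0],[0,0,0,0,0,0],[0,0,0,0,0,0],[0,0,0,0,0,0],[0,0,0,0,0,0]]]' 0
python3 -c "
from h import *
show()"
```

```text
time: 4.28
tool_pos: [0.4708, -0.0775, 0.0118]
tool_rot: [0.142, 0.579, 0.796, -0.101]
contact_force: [0.6, 5.1, 5.3]
gripper_width: 0.698
grasp_force: 60.7
t 4.28 p [ 0.4708 -0.0775  0.0118] z [ 0.109 -0.325 -0.94 ] y [0.951 0.308 0.003] j [-0.14 -0.11  2.2  -0.39  0.93 -0.23] F [0.6 5.1 5.3] T [ 0.82 -0.43  0.27] w 0.698 g 60.7
```

```bash
python3 -m handwheel '[[[0,0,0.01,0,0,0],[0,0,0.015,0,0,0],[0,0,0.02,0,0,0],[0,0,0.02,0,0,0],[0,0,0.015,0,0,0],[0,0,0,0,0,0]]]' 0
python3 -c "
from h import *
show()"
python3 -m handwheel '[[[-0.0002,0.003,0.0008,4.28,1.39,0],[-0.0002,0.003,0.0008,4.28,1.39,0],[-0.0002,0.003,0.0008,4.28,1.39,0],[-0.0002,0.003,0.0008,4.28,1.39,0],[-0.0002,0.003,0.0008,4.28,1.39,0],[-0.0002,0.003,0.0008,4.28,1.39,0],[-0.0002,0.003,0.0008,4.28,1.39,0],[-0.0002,0.003,0.0008,4.28,1.39,0],[-0.0002,0.003,0.0008,4.28,1.39,0],[-0.0002,0.003,0.0008,4.28,1.39,0],[0,0,0,0,0,0]]]' 0
python3 -c "
from h import *
show()"
```

```text
time: 4.78
tool_pos: [0.47, -0.0784, 0.093]
tool_rot: [0.142, 0.58, 0.796, -0.102]
contact_force: [1.3, -0.2, -4.4]
gripper_width: 0.695
grasp_force: 61.0
t 4.78 p [ 0.47   -0.0784  0.093 ] z [ 0.108 -0.326 -0.939] y [0.952 0.307 0.002] j [-0.14 -0.26  2.17 -0.35  1.09 -0.31] F [ 1.3 -0.2 -4.4] T [0.39 0.06 0.03] w 0.695 g 61.0
time: 5.7
tool_pos: [0.4657, -0.049, 0.0957]
tool_rot: [-0.178, 0.576, 0.788, 0.126]
contact_force: [-0.9, 0.2, -6.1]
gripper_width: 0.698
grasp_force: 60.7
t 5.7 p [ 0.4657 -0.049   0.0957] z [-0.135  0.404 -0.905] y [ 0.952  0.306 -0.006] j [-0.45 -0.02  1.97  0.31  1.51 -0.83] F [-0.9  0.2 -6.1] T [-0.49 -0.16 -0.01] w 0.698 g 60.7
```

```bash
python3 -m handwheel '[[[-0.0002,0.003,0.0012,4.28,1.39,0],[-0.0002,0.003,0.0012,4.28,1.39,0],[-0.0002,0.003,0.0012,4.28,1.39,0],[-0.0002,0.003,0.0012,4.28,1.39,0],[-0.0002,0.003,0.0012,4.28,1.39,0],[-0.0002,0.003,0.0012,4.28,1.39,0],[-0.0002,0.003,0.0012,4.28,1.39,0],[-0.0002,0.003,0.0012,4.28,1.39,0],[-0.0002,0.003,0.0012,4.28,1.39,0],[-0.0002,0.003,0.0012,4.28,1.39,0],[0,0,0,0,0,0],[0,0,0,0,0,0]]]' 0
python3 - <<'E'
from h import *
show()
im,dp=grab_frame('scene'); cv2.imwrite('pics/s2.png',cv2.resize(im[100:300,160:420],None,fx=3,fy=3,interpolation=cv2.INTER_CUBIC))
E
```

```text
time: 6.7
tool_pos: [0.4645, -0.0175, 0.1089]
tool_rot: [-0.465, 0.483, 0.662, 0.335]
contact_force: [0.4, 0.5, -5.1]
gripper_width: 0.696
grasp_force: 60.9
t 6.7 p [ 0.4645 -0.0175  0.1089] z [-0.292  0.893 -0.344] y [ 0.951  0.309 -0.005] j [-0.58  0.38  1.8   0.7   1.98 -0.97] F [ 0.4  0.5 -5.1] T [-1.07 -0.36  0.04] w 0.696 g 60.9
```

View pics/s2.png

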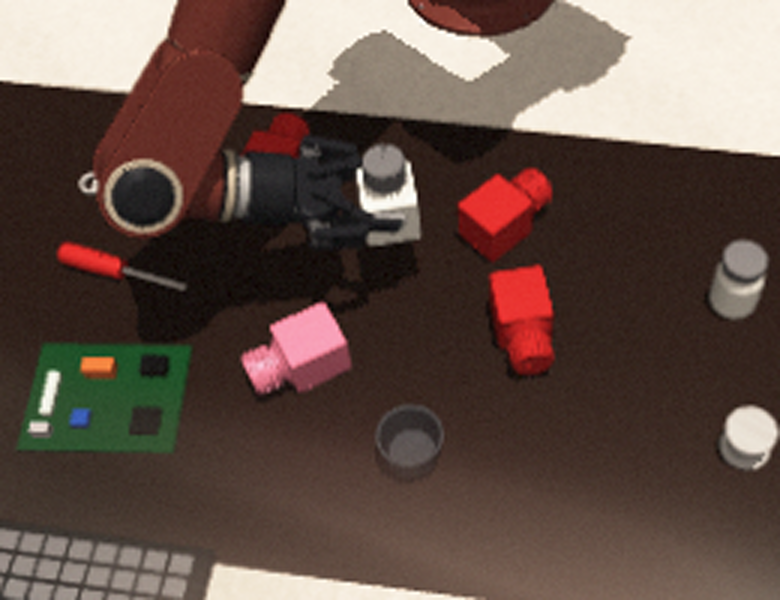

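The bottle hangs upright in the grip, cap up at (383,165) in the crop, with the surroundings clear. I'll lower it.

```bash
python3 -m handwheel '[[[0,0,-0.01,0,0,0],[0,0,-0.015,0,0,0],[0,0,-0.015,0,0,0],[0,0,-0.015,0,0,0],[0,0,-0.007,0,0,0],[0,0,0,0,0,0],[0,0,0,0,0,0]]]' 0
python3 - <<'E'
from h import *
show()
for cam in ('scene','top'):
    im,dp=grab_frame(cam)
    for m in masks_of(cam,'bottle'):
        P=cloud(cam,dp,m['region'])
        if abs(np.median(P[:,:2],0)-[.47,-.04]).max()<.05: print(cam,m['conf'],np.percentile(P,[1,50,99],axis=0).round(4))
E
```

```text
time: 7.33
tool_pos: [0.4655, -0.0179, 0.049]
tool_rot: [-0.464, 0.482, 0.663, 0.337]
contact_force: [0.9, 0.7, -4.8]
gripper_width: 0.696
grasp_force: 61.0
t 7.33 p [ 0.4655 -0.0179  0.049 ] z [-0.29   0.894 -0.342] y [ 0.951  0.309 -0.001] j [-0.58  0.49  1.78  0.68  1.91 -1.04] F [ 0.9  0.7 -4.8] T [-1.14 -0.35  0.  ] w 0.696 g 61.0
scene 0.85 [[ 0.4478 -0.0651  0.0142]
 [ 0.4881 -0.0284  0.08  ]
 [ 0.5067  0.0008  0.1196]]
top 0.63 [[ 0.4397 -0.068   0.0015]
 [ 0.4721 -0.029   0.0813]
 [ 0.5007  0.001   0.1219]]
```

```bash
python3 -m handwheel '[[[0,0,-0.004,0,0,0],[0,0,-0.004,0,0,0],[0,0,-0.002,0,0,0],[0,0,0,0,0,0],[0,0,0,0,0,0]]]' 0; for i in 1; do python3 -m handwheel '[[[0,0,-0.001,0,0,0],[0,0,0,0,0,0]]]' 0;  python3 -m handwheel '[[[0,0,-0.001,0,0,0],[0,0,0,0,0,0]]]' 0; done
python3 -c "
from h import *
show()"
```

```text
time: 7.95
tool_pos: [0.4656, -0.0181, 0.0396]
tool_rot: [-0.465, 0.482, 0.662, 0.337]
contact_force: [0.1, -1.8, 2.2]
gripper_width: 0.697
grasp_force: 61.0
time: 8.12
tool_pos: [0.4656, -0.0181, 0.0396]
tool_rot: [-0.465, 0.481, 0.662, 0.338]
contact_force: [-1.8, -0.7, 7.5]
gripper_width: 0.698
grasp_force: 61.0
time: 8.28
tool_pos: [0.4656, -0.0182, 0.0396]
tool_rot: [-0.466, 0.48, 0.662, 0.338]
contact_force: [-2.3, -1.2, 12.3]
gripper_width: 0.695
grasp_force: 60.9
t 8.28 p [ 0.4656 -0.0182  0.0396] z [-0.292  0.895 -0.338] y [ 0.951  0.31  -0.001] j [-0.58  0.52  1.78  0.67  1.9  -1.05] F [-2.3 -1.2 12.3] T [0.68 0.96 0.24] w 0.695 g 60.9
```

Touchdown. I'll take the press off, then open.

```bash
python3 -m handwheel '[[[0,0,0.002,0,0,0],[0,0,0,0,0,0]]]' 0; python3 -m handwheel '[[[0,0,0,0,0,0],[0,0,0,0,0,0],[0,0,0,0,0,0],[0,0,0,0,0,0],[0,0,0,0,0,0],[0,0,0,0,0,0]]]' 1
python3 -m handwheel '[[[0.0029,-0.0089,0.0034,0,0,0],[0.0058,-0.0178,0.0068,0,0,0],[0.0058,-0.0178,0.0068,0,0,0],[0.0058,-0.0178,0.0068,0,0,0],[0.0058,-0.0178,0.0068,0,0,0],[0,0,0,0,0,0]]]' 1
python3 - <<'E'
from h import *
show()
for cam in ('scene','top'):
    im,dp=grab_frame(cam)
    for m in masks_of(cam,'bottle'):
        P=cloud(cam,dp,m['region'])
        if abs(np.median(P[:,:2],0)-[.47,-.04]).max()<.05:
            print(cam,m['conf'],np.percentile(P,[1,50,99],axis=0).round(4)); C=P[P[:,2]>.1]; print('cap',len(C),C.mean(0).round(4),np.percentile(C,[2,98],axis=0).round(4))
cv2.imwrite('pics/t3.png',cv2.resize(im[150:300,280:440],None,fx=3,fy=3,interpolation=cv2.INTER_CUBIC))
E
```

```text
time: 8.45
tool_pos: [0.4656, -0.0181, 0.0396]
tool_rot: [-0.464, 0.482, 0.662, 0.337]
contact_force: [-0.6, -2.1, 4.8]
gripper_width: 0.692
grasp_force: 61.0
time: 8.95
tool_pos: [0.4654, -0.0178, 0.0387]
tool_rot: [-0.464, 0.482, 0.662, 0.337]
contact_force: [-0.5, -0.1, -0.0]
gripper_width: 0.999
grasp_force: 0.0
time: 9.45
tool_pos: [0.4938, -0.1019, 0.0712]
tool_rot: [-0.461, 0.483, 0.663, 0.337]
contact_force: [-0.4, 0.5, 0.2]
gripper_width: 1.001
grasp_force: 0.0
t 9.45 p [ 0.4938 -0.1019  0.0712] z [-0.286  0.893 -0.346] y [0.952 0.306 0.002] j [-0.66  0.56  1.63  0.63  2.02 -1.04] F [-0.4  0.5  0.2] T [-0.44 -0.12 -0.01] w 1.001 g 0.0
scene 0.61 [[ 0.4536 -0.066   0.0023]
 [ 0.4926 -0.0308  0.0655]
 [ 0.5092 -0.      0.1096]]
cap 125 [ 0.4744 -0.0355  0.1062] [[ 0.4539 -0.0561  0.1015]
 [ 0.4946 -0.0149  0.11  ]]
scene 0.27 [[ 0.4514 -0.054   0.0654]
 [ 0.4804 -0.0319  0.105 ]
 [ 0.4958 -0.0128  0.1101]]
cap 118 [ 0.4746 -0.0346  0.1064] [[ 0.4548 -0.0535  0.102 ]
 [ 0.4947 -0.0149  0.1101]]
top 0.73 [[ 0.439  -0.0676  0.003 ]
 [ 0.472  -0.0296  0.07  ]
 [ 0.5053  0.0008  0.1106]]
cap 240 [ 0.4718 -0.0339  0.1073] [[ 0.4514 -0.0532  0.1018]
 [ 0.4926 -0.0142  0.1107]]
```

View pics/t3.png

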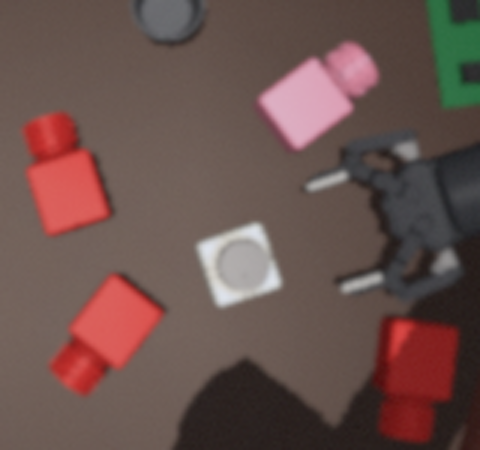

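The top view shows the bottle standing, cap centre at about (242,263) in the crop and well clear of the other things. I'll rise, point the tool down over the cap, and pre-wind joint 6.

```bash
python3 -m handwheel '[[[0,0,0.03,0,0,0],[0,0,0.03,0,0,0],[0,0,0.03,0,0,0],[0,0,0.03,0,0,0],[0,0,0.03,0,0,0],[-0.002,0.0068,0,-6.64,-2.13,0],[-0.002,0.0068,0,-6.64,-2.13,0],[-0.002,0.0068,0,-6.64,-2.13,0],[-0.002,0.0068,0,-6.64,-2.13,0],[-0.002,0.0068,0,-6.64,-2.13,0],[-0.002,0.0068,0,-6.64,-2.13,0],[-0.002,0.0068,0,-6.64,-2.13,0],[-0.002,0.0068,0,-6.64,-2.13,0],[-0.002,0.0068,0,-6.64,-2.13,0],[-0.002,0.0068,0,-6.64,-2.13,0],[0,0,0,0,0,0],[0,0,0,0,0,0]]]' 1
python3 -m handwheel '[[[0,0,0,0,0,7.1],[0,0,0,0,0,7.1],[0,0,0,0,0,7.1],[0,0,0,0,0,7.1],[0,0,0,0,0,7.1],[0,0,0,0,0,7.1],[0,0,0,0,0,7.1],[0,0,0,0,0,7.1],[0,0,0,0,0,7.1],[0,0,0,0,0,7.1],[0,0,0,0,0,7.1],[0,0,0,0,0,7.1],[0,0,0,0,0,7.1],[0,0,0,0,0,0],[0,0,0,0,0,0]]]' 1
python3 - <<'E'
from h import *
show(); M=tool()[1].as_matrix(); print('fix z rotvec deg',np.rad2deg(np.cross(M[:,2],[0,0,-1])).round(2))
im,dp=grab_frame('wrist'); cv2.imwrite('pics/w4.png',im)
for t in ('bottle','cap_top'):
    for m in masks_of('wrist',t):
        P=cloud('wrist',dp,m['region']); 
        if abs(np.median(P[:,:2],0)-[.47,-.04]).max()<.06:
            C=P[P[:,2]>.1]; print(t,m['conf'],m['box'],'cap',len(C),np.percentile(C,[1,50,99],axis=0).round(4),cv2.minEnclosingCircle(C[:,:2].astype(np.float32)))
E
```

```text
time: 11.07
tool_pos: [0.4704, -0.0278, 0.2187]
tool_rot: [-0.004, 0.588, 0.809, 0.0]
contact_force: [-0.3, -0.4, -0.6]
gripper_width: 0.999
grasp_force: 0.0
time: 12.32
tool_pos: [0.4712, -0.0306, 0.2185]
tool_rot: [-0.003, -0.172, 0.985, -0.001]
contact_force: [0.6, 0.3, -0.2]
gripper_width: 0.999
grasp_force: 0.0
t 12.32 p [ 0.4712 -0.0306  0.2185] z [-0.005 -0.004 -1.   ] y [-0.339  0.941 -0.002] j [-0.22 -0.32  1.97 -0.    1.49 -2.14] F [ 0.6  0.3 -0.2] T [ 0.05  0.03 -0.  ] w 0.999 g 0.0
fix z rotvec deg [ 0.21 -0.31  0.  ]
bottle 0.81 [287.0, 148.5, 57.1, 69.2] cap 1973 [[ 0.4499 -0.0553  0.1026]
 [ 0.4701 -0.035   0.1074]
 [ 0.491  -0.0141  0.1091]] ((0.4712197780609131, -0.03456956148147583), 0.023133696988224983)
cap_top 0.9 [288.5, 165.2, 52.2, 54.8] cap 1981 [[ 0.45   -0.0552  0.1027]
 [ 0.4702 -0.0349  0.1076]
 [ 0.4915 -0.014   0.1092]] ((0.4713149070739746, -0.03447893634438515), 0.02313346602022648)
```

View pics/w4.png

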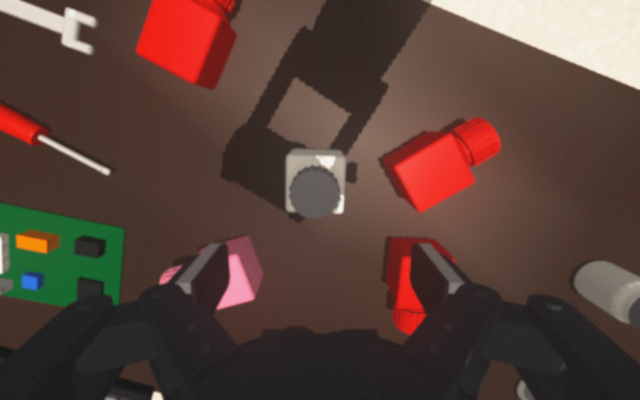

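The wrist view shows the cap centred at (315,191), square between the fingers, with nothing in the descent path.

```bash
python3 -m handwheel '[[[0,-0.0008,-0.02,0.1,-0.15,0],[0,-0.0008,-0.03,0.1,-0.15,0],[0,-0.0008,-0.03,0,0,0],[0,-0.0008,-0.03,0,0,0],[0,-0.0008,-0.025,0,0,0],[0,0,-0.01,0,0,0],[0,0,0,0,0,0],[0,0,0,0,0,0],[0,0,0,0,0,0]]]' 1
python3 -c "
from h import *
show()"
```

```text
time: 13.22
tool_pos: [0.4731, -0.0343, 0.0765]
tool_rot: [0.002, -0.174, 0.985, -0.001]
contact_force: [0.2, -0.8, 0.5]
gripper_width: 0.997
grasp_force: 0.0
t 13.22 p [ 0.4731 -0.0343  0.0765] z [ 0.005 -0.002 -1.   ] y [-0.343  0.939 -0.004] j [-0.23 -0.17  2.09 -0.    1.21 -2.15] F [ 0.2 -0.8  0.5] T [ 0.05 -0.02 -0.02] w 0.997 g 0.0
```

```bash
python3 -m handwheel '[[[-0.0015,0,-0.002,0,0,0],[0,0,0,0,0,0],[0,0,0,0,0,0],[0,0,0,0,0,0],[0,0,0,0,0,0],[0,0,0,0,0,0],[0,0,0,0,0,0],[0,0,0,0,0,0],[0,0,0,0,0,0],[0,0,0,0,0,0]]]' 0
python3 -c "
from h import *
show()"
```

```text
time: 14.05
tool_pos: [0.4709, -0.0346, 0.0735]
tool_rot: [0.002, -0.174, 0.985, -0.002]
contact_force: [0.6, -3.3, 5.1]
gripper_width: 0.502
grasp_force: 60.8
t 14.05 p [ 0.4709 -0.0346  0.0735] z [ 0.004 -0.003 -1.   ] y [-0.343  0.939 -0.004] j [-0.23 -0.17  2.1  -0.    1.2  -2.15] F [ 0.6 -3.3  5.1] T [-0.56  0.04  0.04] w 0.502 g 60.8
```

Cap gripped with about 5 N of downward press. Now I'll screw it clockwise, following the thread down.

```bash
python3 -m handwheel '[[[0,0,-0.00005,0,0,-6],[0,0,-0.00005,0,0,-6],[0,0,-0.00005,0,0,-6],[0,0,-0.00005,0,0,-6],[0,0,-0.00005,0,0,-6],[0,0,-0.00005,0,0,-6],[0,0,-0.00005,0,0,-6],[0,0,-0.00005,0,0,-6],[0,0,-0.00005,0,0,-6],[0,0,-0.00005,0,0,-6]]]' 0
python3 -c "
from h import *
show()"
python3 -m handwheel '[[[0,0,-0.00005,0,0,-6],[0,0,-0.00005,0,0,-6],[0,0,-0.00005,0,0,-6],[0,0,-0.00005,0,0,-6],[0,0,-0.00005,0,0,-6],[0,0,-0.00005,0,0,-6],[0,0,-0.00005,0,0,-6],[0,0,-0.00005,0,0,-6]]]' 0
python3 - <<'E'
from h import *
show()
im,dp=grab_frame('top'); 
for m in masks_of('top','bottle'):
    P=cloud('top',dp,m['region'])
    if abs(np.median(P[:,:2],0)-[.47,-.04]).max()<.05: print(m['conf'],cv2.minAreaRect(P[(P[:,2]>.05)&(P[:,2]<.085),:2].astype(np.float32)))
cv2.imwrite('pics/t5.png',cv2.resize(im[180:280,310:410],None,fx=5,fy=5,interpolation=cv2.INTER_CUBIC))
E
```

```text
time: 14.88
tool_pos: [0.4713, -0.0342, 0.0729]
tool_rot: [0.002, 0.344, 0.939, -0.001]
contact_force: [1.2, -2.5, 3.9]
gripper_width: 0.501
grasp_force: 60.6
t 14.88 p [ 0.4713 -0.0342  0.0729] z [ 0.003 -0.003 -1.   ] y [ 0.646  0.764 -0.   ] j [-0.23 -0.17  2.1  -0.    1.2  -1.1 ] F [ 1.2 -2.5  3.9] T [-0.29 -0.33  0.02] w 0.501 g 60.6
time: 15.55
tool_pos: [0.4716, -0.0341, 0.0724]
tool_rot: [0.001, 0.696, 0.718, 0.0]
contact_force: [3.3, -2.3, 2.7]
gripper_width: 0.502
grasp_force: 60.6
t 15.55 p [ 0.4716 -0.0341  0.0724] z [ 0.002 -0.002 -1.   ] y [1.    0.031 0.002] j [-0.23 -0.16  2.1  -0.    1.2  -0.26] F [ 3.3 -2.3  2.7] T [-0.3  -0.71  0.06] w 0.502 g 60.6
```

```bash
python3 -m handwheel '[[[0,0,-0.0004,0,0,-6],[0,0,-0.0003,0,0,-6],[0,0,-0.0001,0,0,-6],[0,0,-0.00005,0,0,-6],[0,0,-0.00005,0,0,-6],[0,0,-0.00005,0,0,-6],[0,0,-0.00005,0,0,-6]]]' 0
python3 -c "
from h import *
show()"
python3 -m handwheel '[[[0,0,-0.00005,0,0,-6],[0,0,-0.00005,0,0,-6],[0,0,-0.00005,0,0,-6],[0,0,-0.00005,0,0,-6],[0,0,-0.00005,0,0,-6],[0,0,-0.00005,0,0,-6]]]' 0
python3 - <<'E'
from h import *
show()
E
```

```text
time: 16.23
tool_pos: [0.4721, -0.0344, 0.072]
tool_rot: [0.001, 0.906, 0.422, 0.001]
contact_force: [3.8, -1.6, 4.7]
gripper_width: 0.5
grasp_force: 60.8
t 16.23 p [ 0.4721 -0.0344  0.072 ] z [ 0.003 -0.001 -1.   ] y [ 0.766 -0.643  0.003] j [-0.23 -0.16  2.1  -0.    1.2   0.47] F [ 3.8 -1.6  4.7] T [-0.44 -0.77 -0.04] w 0.5 g 60.8
time: 16.73
tool_pos: [0.4713, -0.0343, 0.0717]
tool_rot: [-0.0, 0.993, 0.122, 0.0]
contact_force: [0.8, -1.7, 7.7]
gripper_width: 0.498
grasp_force: 60.9
t 16.73 p [ 0.4713 -0.0343  0.0717] z [ 0.001  0.001 -1.   ] y [ 0.242 -0.97  -0.001] j [-0.23 -0.16  2.1   0.    1.2   1.1 ] F [ 0.8 -1.7  7.7] T [-0.36 -0.14  0.24] w 0.498 g 60.9
```

View pics/t5.png

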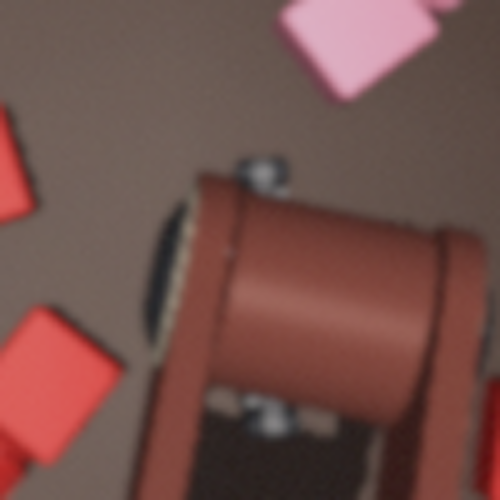

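Torque jumped to 0.24 N m at about 186°, so the stop has likely been reached. I'll turn further to be sure; the bottle can slip on the bench.

```bash
python3 -m handwheel '[[[0,0,0,0,0,-5],[0,0,0,0,0,-5],[0,0,0,0,0,-5],[0,0,0,0,0,-5]]]' 0
python3 - <<'E'
from h import *
show()
E
python3 -m handwheel '[[[0,0,0,0,0,-5],[0,0,0,0,0,-5],[0,0,0,0,0,-5],[0,0,0,0,0,-5],[0,0,0,0,0,0],[0,0,0,0,0,0]]]' 0
python3 - <<'E'
from h import *
show()
for cam in ('wrist','scene'):
    im,dp=grab_frame(cam)
    for m in masks_of(cam,'bottle'):
        P=cloud(cam,dp,m['region'])
        if abs(np.median(P[:,:2],0)-[.47,-.04]).max()<.06: print(cam,m['conf'],m['box'],np.percentile(P,[1,50,99],axis=0).round(4))
    if cam=='scene': cv2.imwrite('pics/s6.png',cv2.resize(im[120:220,220:360],None,fx=5,fy=5,interpolation=cv2.INTER_CUBIC))
    else: cv2.imwrite('pics/w6.png',im)
E
```

```text
time: 17.07
tool_pos: [0.4712, -0.0343, 0.0717]
tool_rot: [-0.001, 0.999, -0.052, 0.0]
contact_force: [0.6, -0.7, 8.1]
gripper_width: 0.5
grasp_force: 61.0
t 17.07 p [ 0.4712 -0.0343  0.0717] z [ 0.001  0.001 -1.   ] y [-0.104 -0.995 -0.001] j [-0.23 -0.16  2.1   0.    1.2   1.44] F [ 0.6 -0.7  8.1] T [-0.41 -0.07  0.15] w 0.5 g 61.0
time: 17.57
tool_pos: [0.471, -0.0343, 0.0717]
tool_rot: [-0.001, 0.975, -0.223, 0.0]
contact_force: [0.8, -1.2, 9.0]
gripper_width: 0.501
grasp_force: 61.0
t 17.57 p [ 0.471  -0.0343  0.0717] z [ 0.001  0.001 -1.   ] y [-0.434 -0.901 -0.002] j [-0.23 -0.16  2.1   0.    1.2   1.79] F [ 0.8 -1.2  9. ] T [-0.43  0.04 -0.04] w 0.501 g 61.0
wrist 0.74 [270.9, 161.8, 111.8, 167.4] [[ 0.4505 -0.0705  0.0113]
 [ 0.48   -0.0387  0.1044]
 [ 0.5076 -0.0143  0.1067]]
scene 0.89 [280.4, 166.8, 24.1, 30.9] [[ 0.4629 -0.0675  0.0049]
 [ 0.4901 -0.0306  0.0616]
 [ 0.5114  0.0049  0.1078]]
```

View pics/w6.png

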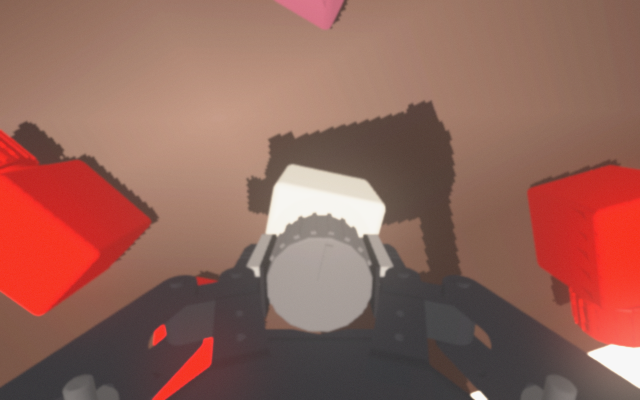

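View pics/s6.png

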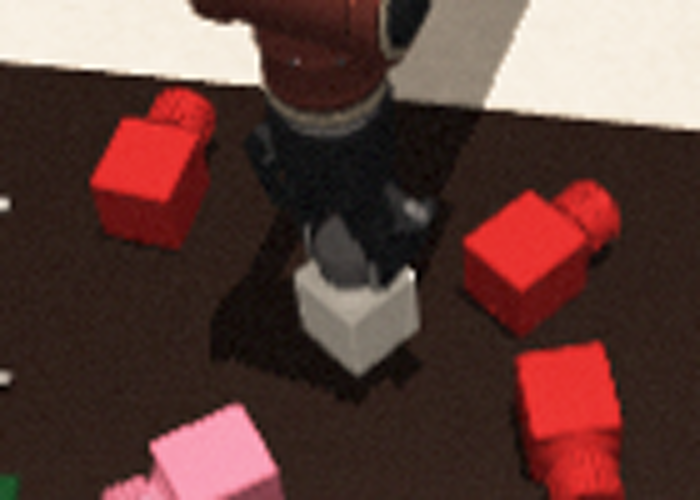

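The body has turned with the cap: in the scene view a corner now faces the camera, at about (358,372) in the crop. So the cap is on its stop, and the bottle still stands. Now I'll back off 90° anticlockwise, rising with the thread.

```bash
python3 -m handwheel '[[[0,0,0.00004,0,0,6],[0,0,0.00004,0,0,6],[0,0,0.00004,0,0,6],[0,0,0.00004,0,0,6],[0,0,0.00004,0,0,6],[0,0,0.00004,0,0,6],[0,0,0.00005,0,0,6],[0,0,0.00005,0,0,6],[0,0,0.00005,0,0,6],[0,0,0.00005,0,0,6],[0,0,0.00005,0,0,6],[0,0,0.00005,0,0,6],[0,0,0.00005,0,0,6],[0,0,0.00005,0,0,6],[0,0,0.00005,0,0,6],[0,0,0,0,0,0],[0,0,0,0,0,0],[0,0,0,0,0,0],[0,0,0,0,0,0]]]' 0
python3 - <<'E'
from h import *
show(); M=tool()[1].as_matrix(); print('yaw y',np.rad2deg(np.arctan2(M[1,1],M[0,1])))
im,dp=grab_frame('scene')
for m in masks_of('scene','bottle'):
    P=cloud('scene',dp,m['region'])
    if abs(np.median(P[:,:2],0)-[.47,-.04]).max()<.06: print(m['conf'],m['box'],np.percentile(P,[1,50,99],axis=0).round(4))
a=cv2.resize(im[130:210,250:330],None,fx=5,fy=5,interpolation=cv2.INTER_CUBIC)
b=cv2.resize(cv2.imread('pics/s6.png'),None,fx=1,fy=1)[50:450,150:550]
cv2.imwrite('pics/s7.png',np.hstack([b,a]))
E
```

```text
time: 19.35
tool_pos: [0.4709, -0.0332, 0.0724]
tool_rot: [-0.001, 0.847, 0.532, 0.0]
contact_force: [-1.8, 1.9, 10.2]
gripper_width: 0.502
grasp_force: 61.2
t 19.35 p [ 0.4709 -0.0332  0.0724] z [-0.001  0.001 -1.   ] y [ 0.901 -0.434 -0.001] j [-0.23 -0.16  2.1   0.    1.21  0.22] F [-1.8  1.9 10.2] T [0.34 0.06 0.04] w 0.502 g 61.2
yaw y -25.741124564665377
0.9 [281.0, 163.3, 22.7, 34.0] [[ 0.4574 -0.0686  0.0041]
 [ 0.4892 -0.0219  0.0584]
 [ 0.5113  0.0051  0.1088]]
0.3 [288.6, 164.9, 7.6, 15.2] [[ 0.4498 -0.0333  0.081 ]
 [ 0.4796 -0.0232  0.1037]
 [ 0.4937 -0.0128  0.1095]]
```

View pics/s7.png

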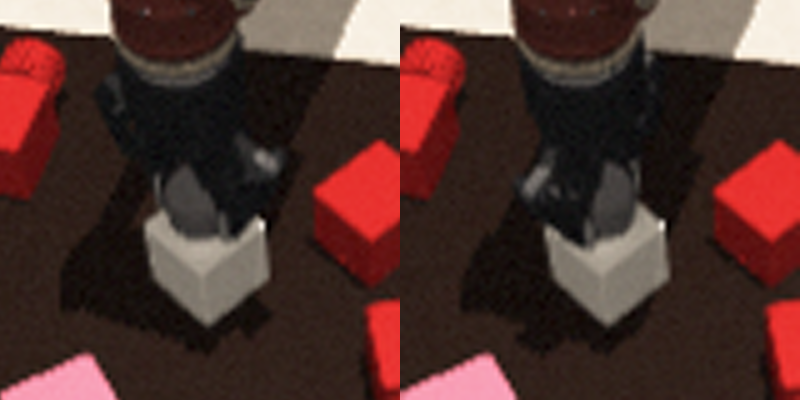

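The two views match: the body's corner sits at (207,325) before and (607,325) after, which is the same place, so the bottle held still while the cap backed off 90°. It stands upright, pressed with 10 N, with the cap gripped at 61 N. Handing in.

```bash
python3 -c "
from plant import *
print(job_done())"
```

```text
the job is handed in; nothing more can be done
None
```

I stood the bottle upright, screwed the cap home until it turned the bottle with it, backed it off 90° and handed the job in at about 19 s with the cap still gripped; the hand-in gave no verdict back.

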